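# Sort the bench leftovers into the parts trays

### The arm

A 6-joint arm with a two-finger parallel gripper is mounted at the origin on the work surface. World frame = base frame: x ahead of the robot, y to its left, z up, the work surface at z = 0. Lengths are in mm, angles in rad, forces in N, time in s.
With the tool pointing down it reaches from about 375 to 900 mm from the base axis. Payload 3.1 kg.
Tool frame: the origin (TCP) lies at the very end of the fingers, on their centre line; the grasp point (between the pads) lies 19 mm behind it; z points along the fingers, y is the line along which they close (so a half turn about z gives the same grasp; the last joint's range is limited). The gripper opens to 85 mm and grips with 20 to 120 N. Pads are 22 mm wide; open, the fingers measure 114 mm over their backs; the gripper's body (76 mm by 85 mm) begins 54 mm behind the grasp point. The pads swing forward as they close: fully open they stand 13 mm farther back than shut.
Start: joints at [-1.375, 0.527, 1.433, -0, 1.181, -0.178], TCP at [228.243, -581.809, 231.31] pointing down, gripper open.
Joint ranges: [-3.08, 3.08], [-0.75, 2.2], [0.22, 2.44], [-1.43, 4.57], [0, 2.65], [-2.85, 2.85]. Speed limits (rad/s): [2.79, 2.79, 3.14, 3.14, 3.14, 3.14].

### API

Orientations are given as a unit quaternion [w, x, y, z].
In Python, from plant import * gives the robot as it stands.
- The arm moves only by the tool drive_tool, never from a script. Its argument "targets" is text: rows parted by semicolons, each of 5 numbers parted by spaces: the shift along the tool's x, y, z in mm, then the turn about the tool's z in degrees, then the closure, from -1 (fully open) to 1 (shut). In form: dx dy dz turn gripper; .... A call has 1 to 20 rows; each row is the pose to reach, as a shift and turn from the pose commanded when the call began, along the tool's axes at that moment; what a row does not reach only later rows make up. A row lasts 1/8 s, in which the tool goes at most 62.5 mm and 10.7 degrees, less where a joint would pass 70% of its speed; a pose out of reach is approached as far as the arm can. A call with a gripper value outside its range is refused whole. The fingers move at their own pace and stop on an object; "grip_force" is the grip in N (left out, the last holds). Time passes only in rows, so rows that repeat a pose let the fingers close. It gives the time, the measured TCP pose, the force, the opening and the grip force at its end, in the units of the state.
- sense(): the state, without advancing time (a new reading comes with each control period).
- camera(name): name is "side" or "top" or "wrist"; returns a dict with "frame" (400x640x3 uint8, red, green, blue), "vfov" (degrees; the focal length in pixels is half the picture's height over the tangent of half this angle, whatever the lens; pixels are square), "cx", "cy" (the principal point, pixels), "R" (3x3) and "t" (3): a world point X has camera coordinates R X + t. Camera axes: x right, y down, z forward; pixel columns grow to the right and rows downward; lengths in mm; the calibration is good to about 2 mm. A picture is of the moment at which its call begins. There is no depth.
- hand_in(): hands the job in; it is judged then, once.
The state is a dict: "time": time; "qpos": joint angles; "qd": joint speeds; "tau": joint torques, N m; "ee_pos": TCP position; "tcp_rot": TCP orientation; "wrist_force": force on the tool from outside, world axes, zero at the start; "moment": the same for the moment, N m; "width": opening from 0.0 (shut) to 1.0 (fully open); "grip_force": force on a finger pad.
Only numpy, scipy, OpenCV 4.12 (cv2) and the standard library are available. Lean on these libraries where they do the work, as an engineer would, in place of code of your own. Each camera call takes 0.05 s, during which the arm holds its last target. There are 200 camera calls.

### The job

Sort the five loose parts on the electronics bench into the trays: the two green circuit boards into the blue tray, one to a bay, the two aluminium heatsinks into the yellow tray, one to a bay, and the black capacitor into either bay of the red tray. Set each part down upright on the tray floor without dropping it, and leave the white breadboard and the orange spool where they are.

Things in the scene. Friction and masses are not known exactly. Their poses are not given: they have to be found in the camera images.
- board_a: green perforated circuit board, 60 mm (its x) by 34 mm (its y), 16.5 mm high over all, about 30 g, on four brass feet 6 mm high; the board itself lies 6 to 8 mm up, and a black header strip 56 mm long and 3 mm wide runs along each long edge, flush with it, 8 to 16.5 mm up, so the piece can be gripped across its 34 mm width. Origin: centre of the underside, z up. The two boards are alike.
- board_b: green perforated circuit board, 60 mm (its x) by 34 mm (its y), 16.5 mm high over all, about 30 g, on four brass feet 6 mm high; the board itself lies 6 to 8 mm up, and a black header strip 56 mm long and 3 mm wide runs along each long edge, flush with it, 8 to 16.5 mm up, so the piece can be gripped across its 34 mm width. Origin: centre of the underside, z up. The two boards are alike.
- heatsink_a: bare aluminium finned heatsink, 45 x 45 mm, 25 mm high, about 60 g, fins up and running along its x: 6 mm base with seven upright fins 3 mm thick, the outer two flush with its sides; it can be gripped 45 mm wide across y or across x. Origin: centre of the underside, z up. The two heatsinks are alike.
- heatsink_b: bare aluminium finned heatsink, 45 x 45 mm, 25 mm high, about 60 g, fins up and running along its x: 6 mm base with seven upright fins 3 mm thick, the outer two flush with its sides; it can be gripped 45 mm wide across y or across x. Origin: centre of the underside, z up. The two heatsinks are alike.
- capacitor: black round can capacitor with a silver top and a white stripe, standing upright, 30 mm in diameter, 45 mm high, about 50 g. Origin: centre of the underside, z up.
- tray_blue: blue sorting tray, fixed to the bench, 88 mm (its x) by 172 mm (its y), low walls 4 mm thick whose tops are 10 mm above the bench, floor 3 mm thick. A 4 mm divider along its x at the middle, as high as the walls, makes two bays of 80 x 80 mm, centred at y = +42 and -42 mm. Origin: centre of the underside, z up.
- tray_yellow: yellow sorting tray, fixed to the bench, 88 mm (its x) by 172 mm (its y), low walls 4 mm thick whose tops are 10 mm above the bench, floor 3 mm thick. A 4 mm divider along its x at the middle, as high as the walls, makes two bays of 80 x 80 mm, centred at y = +42 and -42 mm. Origin: centre of the underside, z up.
- tray_red: red sorting tray, fixed to the bench, 88 mm (its x) by 172 mm (its y), low walls 4 mm thick whose tops are 10 mm above the bench, floor 3 mm thick. A 4 mm divider along its x at the middle, as high as the walls, makes two bays of 80 x 80 mm, centred at y = +42 and -42 mm. Origin: centre of the underside, z up.
- breadboard: bystander: white plug-in breadboard lying flat and loose, 165 mm (its x) by 55 mm (its y), 9 mm high. Origin: centre of the underside.
- spool: bystander: orange spool wound with solder, standing on end and loose, 60 mm in diameter, 40 mm high. Origin: centre of the underside.
Mind the look-alikes: they are no part of the job. Several things have the shape of the tray_yellow; the one meant has the colours described above.

How it is judged (in metres and radians):
At the end, for the whole second after the job is handed in: Both boards are in the blue tray, one in each bay, both heatsinks in the yellow tray, one in each bay, and the capacitor in the red tray; each is inside the walls, upright within 0.1 rad, its underside within 3 mm of the tray floor, released and at rest (x of board_a in the frame of tray_blue between -0.042 and 0.042 m and y of board_a in the frame of tray_blue between -0.084 and 0.084 m and z of board_a in the frame of tray_blue between -0.001 and 0.006 m and angle between each of board_a, board_b, heatsink_a, heatsink_b, capacitor's own z axis and vertical below 0.1 rad and linear speed of each of board_a, board_b, heatsink_a, heatsink_b, capacitor below 0.02 m/s and angular speed of each of board_a, board_b, heatsink_a, heatsink_b, capacitor below 0.2 rad/s and x of board_b in the frame of tray_blue between -0.042 and 0.042 m and y of board_b in the frame of tray_blue between -0.084 and 0.084 m and z of board_b in the frame of tray_blue between -0.001 and 0.006 m and x of heatsink_a in the frame of tray_yellow between -0.042 and 0.042 m and y of heatsink_a in the frame of tray_yellow between -0.084 and 0.084 m and z of heatsink_a in the frame of tray_yellow between -0.001 and 0.006 m and x of heatsink_b in the frame of tray_yellow between -0.042 and 0.042 m and y of heatsink_b in the frame of tray_yellow between -0.084 and 0.084 m and z of heatsink_b in the frame of tray_yellow between -0.001 and 0.006 m and x of capacitor in the frame of tray_red between -0.042 and 0.042 m and y of capacitor in the frame of tray_red between -0.084 and 0.084 m and z of capacitor in the frame of tray_red between -0.001 and 0.006 m and ((y of board_a in the frame of tray_blue above 0 m and y of board_b in the frame of tray_blue below 0 m) or (y of board_a in the frame of tray_blue below 0 m and y of board_b in the frame of tray_blue above 0 m)) and ((y of heatsink_a in the frame of tray_yellow above 0 m and y of heatsink_b in the frame of tray_yellow below 0 m) or (y of heatsink_a in the frame of tray_yellow below 0 m and y of heatsink_b in the frame of tray_yellow above 0 m))); the robot touches nothing.
It fails at once if the breadboard is pushed more than 20 mm from its place or tipped (distance of breadboard from where it was at the start of the episode above 0.02 m or angle between breadboard's own z axis and vertical above 0.3 rad).
It fails at once if the spool is pushed more than 20 mm from its place or tipped (distance of spool from where it was at the start of the episode above 0.02 m or angle between spool's own z axis and vertical above 0.3 rad).
It fails at once if a part is dropped or thrown: it moves faster than 0.7 m/s (a free fall of 25 mm) while the fingers do not touch it ((linear speed of board_a above 0.7 m/s and contact force between the fingers and board_a below 0.02 N) or (linear speed of board_b above 0.7 m/s and contact force between the fingers and board_b below 0.02 N) or (linear speed of heatsink_a above 0.7 m/s and contact force between the fingers and heatsink_a below 0.02 N) or (linear speed of heatsink_b above 0.7 m/s and contact force between the fingers and heatsink_b below 0.02 N) or (linear speed of capacitor above 0.7 m/s and contact force between the fingers and capacitor below 0.02 N)).
It also fails if it takes over 115 s, if anything falls off the work surface, if the arm or the gripper's body presses on something with over 40 N, if the wrist force passes 120 N, or if a joint passes its speed limit or range.

## Working session

There is one attempt and no reset: what is moved stays moved. The work goes in short steps, Python scripts to look and compute and a tool call to move; the robot and the scene stay as the last step left them, time stands still between calls to the robot, and variables do not carry over. Pictures are saved under pics/ and viewed, at most 14 in all, crops included, and the job is handed in when it is done.

Besides the shell and the picture viewer there is one more tool, called after "Request:" by a JSON object that holds its "name" and its "arguments". drive_tool: Moves the arm, as the interface text tells. Its arguments: {"type":"object","properties":{"targets":{"type":"string"},"grip_force":{"type":"number"}},"required":["targets"]}

```bash
mkdir -p pics; ls; cat > h.py <<'E'
from plant import *
import numpy as np, cv2
def K(c):
    f=c["frame"].shape[0]/2/np.tan(np.radians(c["vfov"])/2); return f
def ray(c,u,v,z):
    f=K(c);R=np.array(c["R"]);t=np.array(c["t"])
    d=R.T@np.array([(u-c["cx"])/f,(v-c["cy"])/f,1]);o=-R.T@t
    return o+d*(z-o[2])/d[2]
def proj(c,X):
    p=np.array(c["R"])@np.array(X,float)+np.array(c["t"]);return p[:2]/p[2]*K(c)+[c["cx"],c["cy"]]
def save(n,im): cv2.imwrite("pics/"+n+".png",im[:,:,::-1])
E
python3 - <<'E'
from h import *
import pickle
s=sense();print(s)
for n in("top","side"):
    c=camera(n);print(n,K(c),c["cx"],c["cy"],np.round(c["R"],3).tolist(),np.round(c["t"]))
    save(n,c["frame"]);pickle.dump(c,open(n+".pkl","wb"))
E
```

```text
pics
{'time': 0.0, 'qpos': array([-1.37550115e+00,  5.28477654e-01,  1.43393014e+00, -1.22904114e-05,
        1.18137407e+00, -1.78499782e-01]), 'qd': array([-0.00132382,  0.00169391,  0.00020309, -0.00029806, -0.00016732,
       -0.00071192]), 'tau': array([ 8.51976420e-04, -4.42348909e+01, -1.78023040e+01,  3.19934065e-05,
        8.36630148e-03,  5.92962948e-06]), 'ee_pos': array([ 228.10079164, -581.11062679,  230.31769943]), 'tcp_rot': array([-1.09451644e-03,  9.82584423e-01,  1.85813490e-01, -1.48743828e-05]), 'wrist_force': array([-0.0191715 ,  0.15940115, -0.27192774]), 'moment': array([-0.03822742, -0.04976595,  0.03100635]), 'grip_force': 0.0, 'width': 0.9948592928125292}
top 488.3032307247908 314.81309019976305 202.1169745026114 [[0.023, -1.0, -0.005], [-0.999, -0.023, -0.045], [0.044, 0.006, -0.999]] [  62.  533. 1496.]
side 510.30873372021347 313.636104631759 205.07233873812646 [[-0.734, -0.679, 0.002], [-0.36, 0.388, -0.849], [0.575, -0.624, -0.529]] [ 463.  209. 1295.]
```

View pics/top.png

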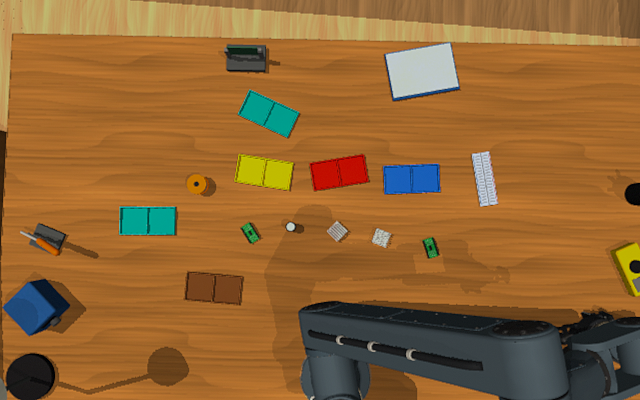

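View pics/side.png

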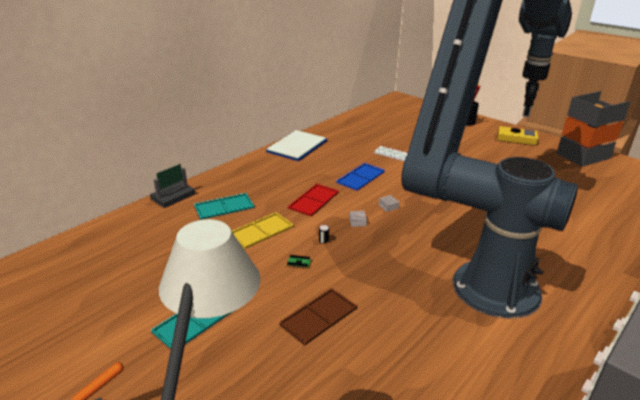

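The top view shows yellow tray (265,172), red (339,172) and blue (412,179); the look-alikes are teal trays at (269,114) and (148,221), a brown tray at (214,288), and a yellow meter at (630,268), which isn't a tray. The boards are at (250,233) and (431,247), the capacitor at (291,227), and the heatsinks at (338,231) and (381,238). The breadboard is at (484,179) and the spool at (196,184). The side view agrees. Next is one close crop to check.

```bash
python3 - <<'E'
from h import *
import pickle
c=pickle.load(open("top.pkl","rb"));im=c["frame"]
a=im[150:260,230:450]
im2=cv2.resize(a,(792,396),interpolation=cv2.INTER_CUBIC)
save("crop",im2)
for n,u,v,z in[("boardL",250,233,12),("boardR",431,247,12),("cap",291,227,45),("hs1",338,231,25),("hs2",381,238,25),("Y",265,172,10),("R",339,172,10),("B",412,179,10),("spool",196,184,40),("bb",484,179,9)]:
    p=ray(c,u,v,z);print(n,p.round(0),np.hypot(*p[:2]).round())
hsv=cv2.cvtColor(im,cv2.COLOR_RGB2HSV)
for n,lo,hi in[("Y",(26,150,90),(34,255,255)),("R",(0,200,80),(5,255,255)),("B",(106,170,90),(118,255,255)),("G",(50,100,50),(80,255,255))]:
    m=cv2.inRange(hsv,lo,hi);m[:145]=0;m[270:]=0;m[:,:225]=0;m[:,460:]=0
    m=cv2.morphologyEx(m,cv2.MORPH_CLOSE,np.ones((5,5)))
    for k in cv2.findContours(m,0,2)[0]:
        if cv2.contourArea(k)<40:continue
        b=cv2.boxPoints(cv2.minAreaRect(k));print(n,b.round(1).tolist());w=np.array([ray(c,u,v,10) for u,v in b]);
        e=[w[1]-w[0],w[2]-w[1]];l=max(e,key=np.linalg.norm);print(n,w.mean(0).round(1),[np.linalg.norm(x).round(1) for x in e],"long dir deg",np.degrees(np.arctan2(l[1],l[0])).round(1))
E
```

```text
boardL [432. 272.  12.] 510.0
boardR [ 402. -286.   12.] 493.0
cap [454. 144.  45.] 476.0
hs1 [445.   2.  25.] 445.0
hs2 [ 426. -130.   25.] 446.0
Y [622. 231.  10.] 663.0
R [627.   2.  10.] 627.0
B [ 610. -225.   10.] 650.0
spool [577. 437.  40.] 724.0
bb [ 615. -448.    9.] 761.0
Y [[233.60000610351562, 181.1999969482422], [238.1999969482422, 153.1999969482422], [293.20001220703125, 162.1999969482422], [288.70001220703125, 190.10000610351562]]
Y [622.7 236.   10. ] [np.float64(88.2), np.float64(173.5)] long dir deg -98.0
R [[309.0, 162.6999969482422], [363.5, 153.8000030517578], [368.0, 181.5], [313.5, 190.39999389648438]]
R [626.7   3.2  10. ] [np.float64(171.5), np.float64(87.4)] long dir deg -79.4
B [[383.0, 165.89999389648438], [438.29998779296875, 163.5], [439.5, 191.1999969482422], [384.20001220703125, 193.60000610351562]]
B [ 611.6 -222.3   10. ] [np.float64(171.7), np.float64(86.0)] long dir deg -86.2
G [[423.0, 240.0], [432.0, 237.0], [437.8999938964844, 254.6999969482422], [428.8999938964844, 257.70001220703125]]
G [ 400.7 -284.3   10. ] [np.float64(29.3), np.float64(57.1)] long dir deg -160.8
G [[240.6999969482422, 227.5], [248.8000030517578, 222.1999969482422], [259.1000061035156, 237.60000610351562], [251.0, 243.0]]
G [433.2 272.6  10. ] [np.float64(29.9), np.float64(57.4)] long dir deg -144.7
```

View pics/crop.png

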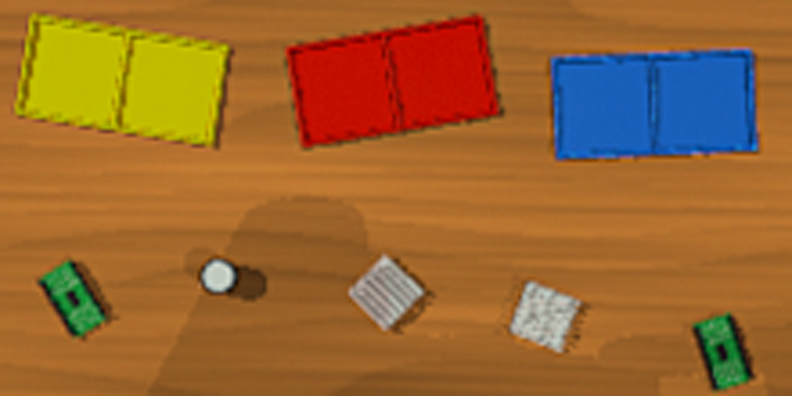

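The crop confirms the choice: the yellow, red and blue trays are in a row. Both green boards have black headers, one heatsink shows clear fins (387,293 in the crop), the other sits at (545,316), and the capacitor has a silver top at (218,275). I'll work out the hover over the right board.

```bash
cat >> h.py <<'E'
from scipy.spatial.transform import Rotation as Ro
def cur(s=None):
    s=s or sense();w,x,y,z=s["tcp_rot"];R=Ro.from_quat([x,y,z,w]).as_matrix()
    return np.array(s["ee_pos"]),R,np.degrees(np.arctan2(R[1,0],R[0,0]))
def mv(*goals):
    p,R,yaw=cur();print("at",p.round(1),"yaw",round(yaw,1))
    for X,Y,Z,a in goals:
        d=R.T@(np.array([X,Y,Z])-p);t=-((a-yaw+180)%360-180);print("move",d.round(1),"turn",round(t,1))
def look(n,crop=None,s=1):
    import pickle
    c=camera("wrist");pickle.dump(c,open("wrist.pkl","wb"));im=c["frame"]
    save(n,im);return c
E
python3 -c "
from h import *
mv((401,-284,150,19.2))"
```

```text
at [ 228.1 -581.2  230.4] yaw 21.4
move [ 269.4 -213.4   80.9] turn 2.2
```

Request:
{"name": "drive_tool", "arguments": {"targets": "40 -32 12 0 -1; 80 -64 24 1 -1; 130 -103 38 2 -1; 180 -142 54 2 -1; 230 -180 70 2 -1; 260 -205 78 2 -1; 269 -213 81 2 -1; 269 -213 81 2 -1; 269 -213 81 2 -1", "grip_force": 40}}

```text
time: 1.23
ee_pos: [400.9, -287.0, 150.7]
tcp_rot: [0.001, 0.986, 0.168, 0.0]
wrist_force: [-0.5, 0.5, 0.8]
width: 0.999
grip_force: 0.0
```

```bash
python3 -c "
from h import *
c=look('w1');p,R,y=cur();print(p.round(1),y.round(1),proj(c,(401,-284,16)),K(c))
print('R',np.round(c['R'],2).tolist())"
```

```text
[ 400.8 -287.1  150.7] 19.3 [314.6676632  190.91028181] 305.378381166159
R [[0.33, -0.94, 0.0], [-0.9, -0.32, 0.29], [-0.28, -0.1, -0.96]]
```

View pics/w1.png

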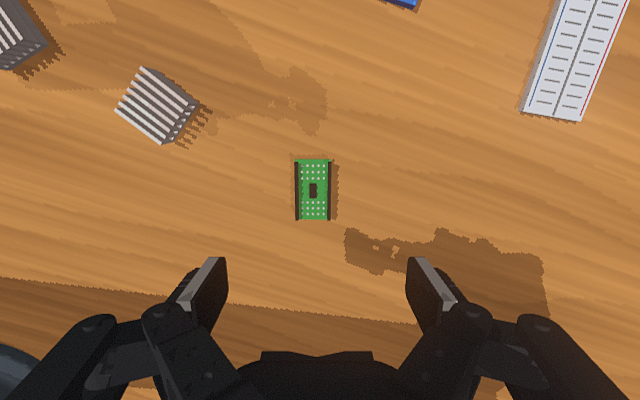

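The board is at (313,190), header ends at (296,160), (331,160), (330,220) and (297,220). A heatsink is visible with its top corners near (146,67), (199,98), (164,142) and (116,110).

```bash
python3 - <<'E'
from h import *
import pickle
c=pickle.load(open("wrist.pkl","rb"))
def q(ps,z):
    w=np.array([ray(c,u,v,z)[:2] for u,v in ps]);e=np.roll(w,-1,0)-w
    print(w.mean(0).round(1),np.linalg.norm(e,axis=1).round(1),np.degrees(np.arctan2(e[:,1],e[:,0])).round(1));return w.mean(0)
m=q([(296,160),(331,160),(330,220),(297,220)],16.5)
q([(146,67),(199,98),(164,142),(116,110)],25)
mv((*m,40,19.2),(*m,5,19.2))
E
```

```text
[ 400.8 -282.9] [31.7 57.8 31.7 57.8] [ -70.7 -160.8  109.3   19.1]
[ 429.5 -134.5] [46.4 49.5 44.8 45. ] [-101.2  155.7   73.3  -23.3]
at [ 400.8 -287.1  150.7] yaw 19.3
move [  1.3  -4.1 110.7] turn 0.1
move [  1.3  -4.2 145.7] turn 0.1
```

Request:
{"name": "drive_tool", "arguments": {"targets": "1 -4 30 0 -1; 1 -4 60 0 -1; 1 -4 90 0 -1; 1 -4 115 0 -1; 1 -4 132 0 -1; 1 -4 142 0 -1; 1 -4 146 0 -1; 1 -4 146 0 -1; 1 -4 146 0 1; 1 -4 146 0 1; 1 -4 146 0 1; 1 -4 146 0 1; 1 -4 146 0 1; 1 -4 146 0 1"}}

```text
time: 3.02
ee_pos: [400.7, -281.3, 4.9]
tcp_rot: [0.0, 0.986, 0.169, 0.0]
wrist_force: [-0.2, 0.9, 5.3]
width: 0.384
grip_force: 39.6
```

```bash
python3 - <<'E'
from h import *
# blue tray: centre, long axis 93.8deg; bays
c=np.array([611.6,-222.3]);a=np.radians(93.8);u=np.array([np.cos(a),np.sin(a)])
b=[c+42*u,c-42*u];print(b)
p,R,y=cur();mv((p[0],p[1],80,y),(*b[1],80,3.8),(*b[1],8,3.8),(*b[1],80,3.8))
E
```

```text
[array([ 608.81649618, -180.39233833]), array([ 614.38350382, -264.20766167])]
at [ 400.7 -281.3    4.9] yaw 19.4
move [  0.    0.1 -75.1] turn -0.0
move [207.2  55.  -75. ] turn 15.6
move [207.2  54.9  -3. ] turn 15.6
move [207.2  55.  -75. ] turn 15.6
```

Request:
{"name": "drive_tool", "arguments": {"targets": "0 0 -8 0 1; 0 0 -25 0 1; 0 0 -50 0 1; 15 4 -70 3 1; 40 11 -75 6 1; 70 19 -75 9 1; 100 27 -75 12 1; 130 35 -75 15 1; 160 43 -75 16 1; 185 50 -75 16 1; 200 53 -75 16 1; 207 55 -75 16 1; 207 55 -72 16 1; 207 55 -60 16 1"}}

```text
time: 4.78
ee_pos: [613.5, -264.6, 64.4]
tcp_rot: [0.0, 1.0, 0.03, 0.0]
wrist_force: [0.4, -0.2, -0.4]
width: 0.387
grip_force: 40.0
```

```bash
python3 - <<'E'
from h import *
c=look('w2');mv((614.4,-264.2,8,3.8))
E
```

```text
at [ 612.1 -263.8   62. ] yaw 3.4
move [ 2.4  0.7 54. ] turn -0.4
```

View pics/w2.png

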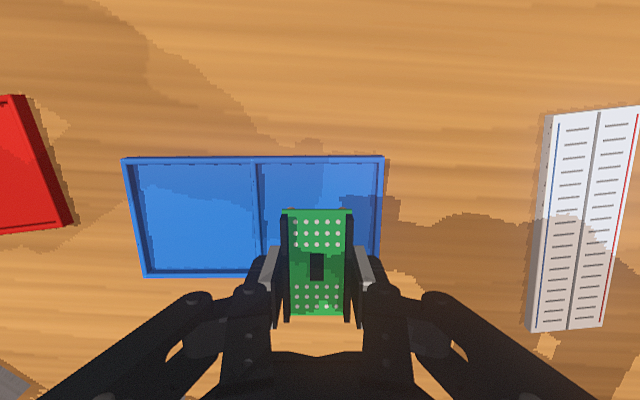

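The board is held, centred at (316,263), over the right bay of the blue tray. Tray corners are (122,159), (384,157) and (144,277).

```bash
python3 - <<'E'
from h import *
import pickle
c=pickle.load(open("wrist.pkl","rb"))
w=np.array([ray(c,u,v,10)[:2] for u,v in [(122,159),(384,157),(144,277)]])
print(w.round(1));e=w[0]-w[1];m=(w[1]+w[2])/2;u=e/np.linalg.norm(e);print(np.linalg.norm(e),np.linalg.norm(w[2]-w[0]),np.degrees(np.arctan2(u[1],u[0])),m,"bays",m+42*u,m-42*u)
p,R,y=cur()
for x,yy in[(30,-17),(30,17),(-30,17),(-30,-17)]:
    X=p+R@np.array([x,yy,0]);X[2]=p[2]-4.9+7;print(proj(c,X).round())
mv((*(m-42*u),8,3.8))
E
```

```text
[[ 649.1 -136.3]
 [ 660.2 -304.1]
 [ 563.7 -141.3]]
168.19646058856708 85.61069610600471 93.79030554472224 [ 611.94463852 -222.70606293] bays [ 609.16822553 -180.79793089] [ 614.72105152 -264.61419497]
[282. 206.]
[352. 206.]
[348. 311.]
[286. 311.]
at [ 612.1 -263.8   62. ] yaw 3.4
move [ 2.7  1.1 54. ] turn -0.4
```

Request:
{"name": "drive_tool", "arguments": {"targets": "0 0 0 0 1; 0 0 10 0 1; 0 0 22 0 1; 0 0 35 0 1; 0 0 44 0 1; 0 0 50 0 1; 0 0 53 0 1; 0 0 53 0 1; 0 0 53 0 1"}}

```text
time: 5.95
ee_pos: [614.3, -264.4, 11.8]
tcp_rot: [0.0, 1.0, 0.03, 0.0]
wrist_force: [0.2, -0.2, -1.1]
width: 0.383
grip_force: 40.0
```

Request:
{"name": "drive_tool", "arguments": {"targets": "0 0 2 0 1; 0 0 3.5 0 1; 0 0 3.5 0 1; 0 0 3.5 0 0.05; 0 0 3.5 0 0.05; 0 0 3.5 0 0.05; 0 0 -3 0 0.05; 0 0 -15 0 0.05; 0 0 -40 0 -0.5; 0 0 -70 0 -1"}}

```text
time: 7.2
ee_pos: [613.9, -264.2, 82.4]
tcp_rot: [-0.0, 1.0, 0.03, -0.0]
wrist_force: [0.6, -0.3, -0.2]
width: 0.879
grip_force: 0.0
```

```bash
python3 - <<'E'
from h import *
look('w3')
mv((614.7,-264.6,80,3.8),(429.5,-134.5,120,-23),(429.5,-134.5,120,67))
E
```

```text
at [ 616.5 -265.7   87.3] yaw 3.4
move [-1.8 -1.2  7.3] turn -0.4
move [-178.6 -142.   -34.5] turn 26.4
move [-178.6 -142.   -34.5] turn -63.6
```

View pics/w3.png

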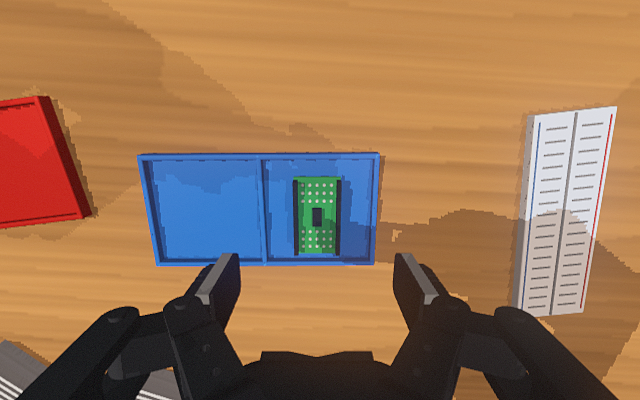

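The board rests level in the right bay at (317,215). Next is the nearer heatsink: hover over it and look.

Request:
{"name": "drive_tool", "arguments": {"targets": "-20 -16 -10 4 -1; -55 -44 -25 9 -1; -90 -72 -40 14 -1; -125 -100 -45 19 -1; -155 -123 -45 22 -1; -172 -137 -45 22 -1; -178 -142 -45 22 -1; -178 -142 -45 22 -1; -178 -142 -45 22 -1"}}

```text
time: 8.38
ee_pos: [429.4, -134.2, 126.5]
tcp_rot: [0.0, 0.987, -0.162, 0.001]
wrist_force: [0.3, -1.0, -0.8]
width: 0.999
grip_force: 0.0
```

```bash
python3 - <<'E'
from h import *
look('w4');mv((429.5,-134.5,80,-19))
E
```

```text
at [ 429.2 -134.1  126.4] yaw -18.6
move [ 0.4  0.3 46.4] turn 0.4
```

View pics/w4.png

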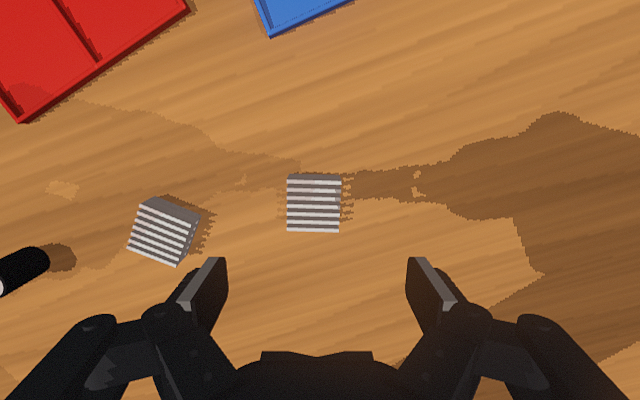

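The nearer heatsink's top face has corners (287,179), (341,180), (339,232) and (287,232), with fins along tool y. The second heatsink's top corners are (139,204), (196,227), (178,267) and (127,248). The capacitor is at the left edge.

```bash
python3 - <<'E'
from h import *
import pickle
c=pickle.load(open("wrist.pkl","rb"))
def q(ps,z):
    w=np.array([ray(c,u,v,z)[:2] for u,v in ps]);e=np.roll(w,-1,0)-w
    print(w.mean(0).round(1),np.linalg.norm(e,axis=1).round(1),np.degrees(np.arctan2(e[:,1],e[:,0])).round(1));return w.mean(0)
m=q([(287,179),(341,180),(339,232),(287,232)],25)
q([(139,204),(196,227),(178,267),(127,248)],25)
mv((*m,8,-18.6))
E
```

```text
[ 426.4 -130.1] [43.9 45.5 44.6 46.4] [-109.7  160.6   71.4  -20.2]
[442.4   4. ] [49.6 43.2 45.9 43.6] [-133.1  133.2   47.6  -41.9]
at [ 429.2 -134.1  126.4] yaw -18.6
move [ -4.1  -2.9 118.4] turn 0.0
```

Request:
{"name": "drive_tool", "arguments": {"targets": "-4 -3 30 1 -1; -4 -3 60 1 -1; -4 -3 85 1 -1; -4 -3 103 1 -1; -4 -3 115 1 -1; -4 -3 120 1 -1; -4 -3 120 1 -1; -4 -3 120 1 1; -4 -3 120 1 1; -4 -3 120 1 1; -4 -3 120 1 1; -4 -3 120 1 1", "grip_force": 50}}

```text
time: 9.93
ee_pos: [425.3, -129.1, 7.1]
tcp_rot: [0.0, 0.985, -0.17, 0.001]
wrist_force: [-0.5, 0.5, 4.8]
width: 0.51
grip_force: 50.5
```

```bash
python3 - <<'E'
from h import *
c=np.array([622.7,236]);a=np.radians(82);u=np.array([np.cos(a),np.sin(a)])
b=[c-42*u,c+42*u];print(b)
p,R,y=cur();mv((*b[0],95,-8),(*b[1],95,-8))
E
```

```text
[array([616.85472976, 194.40874111]), array([628.54527024, 277.59125889])]
at [ 425.3 -129.1    7.1] yaw -19.6
move [  72.1 -369.   -87.9] turn -11.6
move [  55.2 -451.3  -87.9] turn -11.6
```

Request:
{"name": "drive_tool", "arguments": {"targets": "0 0 -10 0 1; 0 0 -30 0 1; 0 -5 -60 0 1; 2 -18 -80 -1 1; 6 -45 -88 -3 1; 10 -80 -88 -5 1; 14 -117 -88 -7 1; 19 -155 -88 -9 1; 24 -193 -88 -11 1; 28 -231 -88 -12 1; 33 -269 -88 -12 1; 38 -307 -88 -12 1; 42 -345 -88 -12 1; 47 -380 -88 -12 1; 50 -410 -88 -12 1; 53 -433 -88 -12 1; 55 -447 -88 -12 1; 55 -451 -88 -12 1; 55 -451 -88 -12 1; 55 -451 -85 -12 1"}}

```text
time: 12.42
ee_pos: [627.8, 276.7, 91.4]
tcp_rot: [0.0, 0.998, -0.067, -0.0]
wrist_force: [0.1, -0.2, -1.0]
width: 0.506
grip_force: 51.2
```

```bash
python3 - <<'E'
from h import *
look('w5');mv((628.5,277.6,10,-8))
E
```

```text
at [627.5 276.6  90.8] yaw -7.6
move [ 1.  -1.2 80.8] turn 0.4
```

View pics/w5.png

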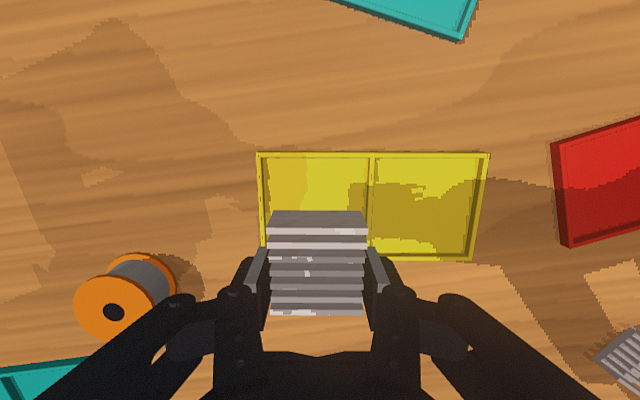

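The heatsink is held level over the left bay of the yellow tray, whose corners are (257,153), (490,153) and (473,262). The spool is at (125,300), clear of the gripper.

```bash
python3 - <<'E'
from h import *
import pickle
c=pickle.load(open("wrist.pkl","rb"))
w=np.array([ray(c,u,v,10)[:2] for u,v in [(257,153),(490,153),(473,262)]])
e=w[0]-w[1];m=(w[0]+w[2])/2;u=e/np.linalg.norm(e);print(np.linalg.norm(e),np.linalg.norm(w[2]-w[1]),np.degrees(np.arctan2(u[1],u[0])),m,"bays",m+42*u,m-42*u)
mv((*(m+42*u),10.5,-8))
E
```

```text
169.37373291635456 88.11933723920139 82.33931854292302 [621.21999468 236.03848067] bays [626.81885103 277.66362701] [615.62113833 194.41333433]
at [627.5 276.6  90.8] yaw -7.6
move [-0.7 -1.  80.3] turn 0.4
```

Request:
{"name": "drive_tool", "arguments": {"targets": "0 -1 18 0 1; 0 -1 38 0 1; 0 -1 56 0 1; 0 -1 68 0 1; 0 -1 75 0 1; 0 -1 78 0 1; 0 -1 80 0 1; 0 -1 80 0 1; 0 -1 80 0 1"}}

```text
time: 13.6
ee_pos: [628.5, 278.6, 11.9]
tcp_rot: [-0.0, 0.998, -0.066, 0.0]
wrist_force: [0.3, -0.4, -0.7]
width: 0.509
grip_force: 51.2
```

Request:
{"name": "drive_tool", "arguments": {"targets": "0 0 1.4 0 1; 0 0 1.4 0 1; 0 0 1.4 0 -0.4; 0 0 1.4 0 -0.4; 0 0 1.4 0 -0.4; 0 0 -8 0 -0.4; 0 0 -30 0 -0.6; 0 0 -60 0 -1; 0 0 -75 0 -1; 0 0 -75 0 -1"}}

```text
time: 14.85
ee_pos: [629.4, 278.9, 88.7]
tcp_rot: [-0.001, 0.998, -0.066, 0.002]
wrist_force: [-0.0, -1.3, 0.1]
width: 1.0
grip_force: 0.0
```

```bash
python3 - <<'E'
from h import *
look('w6');mv((442.4,4,125,46.5))
E
```

```text
at [628.4 278.6  87.2] yaw -7.6
move [-148.1  296.7  -38.1] turn -54.1
```

View pics/w6.png

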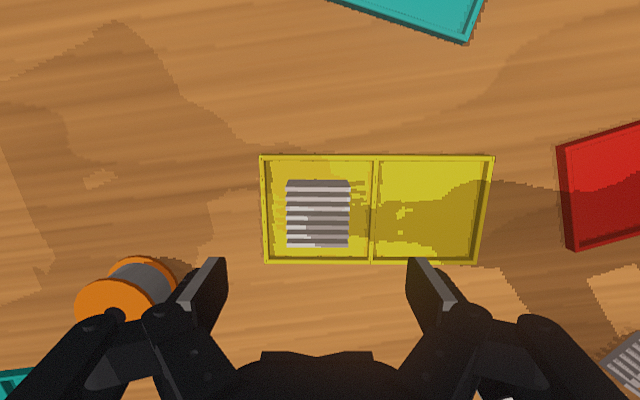

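The heatsink sits flat in the left bay at (318,214). Next is the second heatsink.

Request:
{"name": "drive_tool", "arguments": {"targets": "-10 20 -5 -5 -1; -30 60 -15 -14 -1; -50 100 -25 -23 -1; -70 140 -32 -32 -1; -90 180 -38 -41 -1; -110 220 -38 -49 -1; -128 257 -38 -54 -1; -142 284 -38 -54 -1; -148 297 -38 -54 -1; -148 297 -38 -54 -1; -148 297 -38 -54 -1"}}

```text
time: 16.27
ee_pos: [443.0, 4.0, 124.2]
tcp_rot: [0.0, 0.919, 0.394, 0.0]
wrist_force: [0.1, 0.1, 1.1]
width: 1.001
grip_force: 0.0
```

```bash
python3 - <<'E'
from h import *
look('w7');mv((442.4,4,10,46.5))
E
```

```text
at [443.    4.2 124.2] yaw 46.5
move [ -0.6  -0.4 114.2] turn -0.0
```

View pics/w7.png

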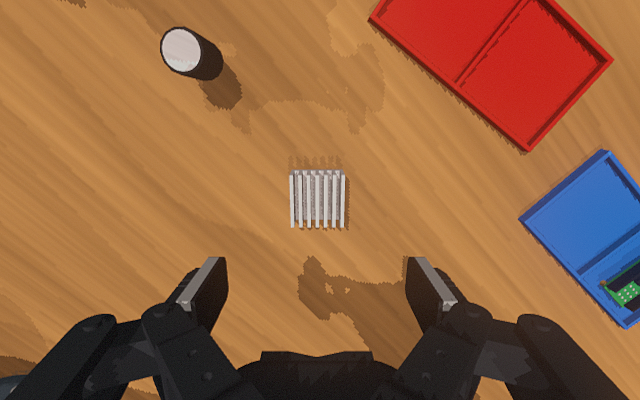

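The heatsink's top face corners are (290,174), (346,174), (344,228) and (291,228), with fins along tool x. The capacitor's top centre is at (181,50). Red tray corners are (370,18), (528,152) and (613,60).

```bash
python3 - <<'E'
from h import *
import pickle
c=pickle.load(open("wrist.pkl","rb"))
w=np.array([ray(c,u,v,25)[:2] for u,v in [(290,174),(346,174),(344,228),(291,228)]]);e=np.roll(w,-1,0)-w
m=w.mean(0);print(m,np.linalg.norm(e,axis=1).round(1),np.degrees(np.arctan2(e[:,1],e[:,0])).round(1))
print("cap",ray(c,181,50,45),"red",[ray(c,u,v,10)[:2].round(1) for u,v in[(370,18),(528,152),(613,60)]])
mv((*m,6.5,46.5))
E
```

```text
[443.98457485   5.88351338] [44.9 46.4 44.8 46.4] [ -43.6 -134.   136.4   46. ]
cap [454.67828207 147.38176155  45.        ] red [array([566.5,  78.7]), array([597.6, -86.9]), array([682.9, -71.2])]
at [443.    4.2 124.2] yaw 46.5
move [  1.8  -0.6 117.7] turn -0.0
```

Request:
{"name": "drive_tool", "arguments": {"targets": "2 -1 30 0 -1; 2 -1 60 0 -1; 2 -1 85 0 -1; 2 -1 103 0 -1; 2 -1 113 0 -1; 2 -1 118 0 -1; 2 -1 118 0 -1; 2 -1 118 0 1; 2 -1 118 0 1; 2 -1 118 0 1; 2 -1 118 0 1; 2 -1 118 0 1"}}

```text
time: 17.82
ee_pos: [443.3, 5.6, 7.1]
tcp_rot: [0.0, 0.919, 0.394, 0.001]
wrist_force: [0.5, 0.0, 4.4]
width: 0.511
grip_force: 51.3
```

```bash
python3 - <<'E'
from h import *
mv((615.6,194.4,85,82))
E
```

```text
at [443.3   5.6   7.1] yaw 46.4
move [255.6  -5.3 -77.8] turn -35.6
```

Request:
{"name": "drive_tool", "arguments": {"targets": "0 0 -10 0 1; 0 0 -30 0 1; 5 0 -58 0 1; 20 0 -74 -3 1; 48 -1 -78 -8 1; 80 -2 -78 -13 1; 114 -2 -78 -19 1; 148 -3 -78 -25 1; 182 -4 -78 -31 1; 212 -5 -78 -35 1; 236 -5 -78 -35.6 1; 250 -5 -78 -35.6 1; 255.6 -5 -78 -35.6 1; 255.6 -5 -78 -35.6 1; 255.6 -5 -78 -35.6 1; 255.6 -5 -78 -35.6 1"}}

```text
time: 19.82
ee_pos: [615.0, 193.8, 84.3]
tcp_rot: [-0.0, 0.755, 0.656, -0.0]
wrist_force: [-0.7, 0.6, -0.9]
width: 0.513
grip_force: 51.1
```

```bash
python3 - <<'E'
from h import *
mv((615.6,194.4,10.8,82))
E
```

```text
at [615.  193.8  84.3] yaw 82.0
move [ 0.7  0.5 73.5] turn -0.0
```

Request:
{"name": "drive_tool", "arguments": {"targets": "1 1 18 0 1; 1 1 36 0 1; 1 1 52 0 1; 1 1 63 0 1; 1 1 69 0 1; 1 1 72 0 1; 1 1 73 0 1; 1 1 73 0 1; 1 1 73 0 1; 1 1 73 0 1"}}

```text
time: 21.08
ee_pos: [616.8, 195.2, 11.7]
tcp_rot: [0.0, 0.755, 0.656, 0.0]
wrist_force: [0.3, 0.1, -0.8]
width: 0.514
grip_force: 51.1
```

Request:
{"name": "drive_tool", "arguments": {"targets": "0 0 1.2 0 1; 0 0 1.2 0 1; 0 0 1.2 0 -0.4; 0 0 1.2 0 -0.4; 0 0 1.2 0 -0.4; 0 0 -8 0 -0.4; 0 0 -30 0 -0.6; 0 0 -60 0 -1; 0 0 -90 0 -1; 0 0 -110 0 -1; 0 0 -110 0 -1"}}

```text
time: 22.45
ee_pos: [618.2, 195.5, 123.9]
tcp_rot: [0.001, 0.755, 0.656, 0.002]
wrist_force: [-0.5, 0.9, -0.7]
width: 0.997
grip_force: 0.0
```

```bash
python3 - <<'E'
from h import *
c=look('w8');mv((454.7,147.4,120,82))
E
```

```text
at [617.  195.3 122.3] yaw 82.0
move [ -70.  -154.1    2. ] turn 0.0
```

View pics/w8.png

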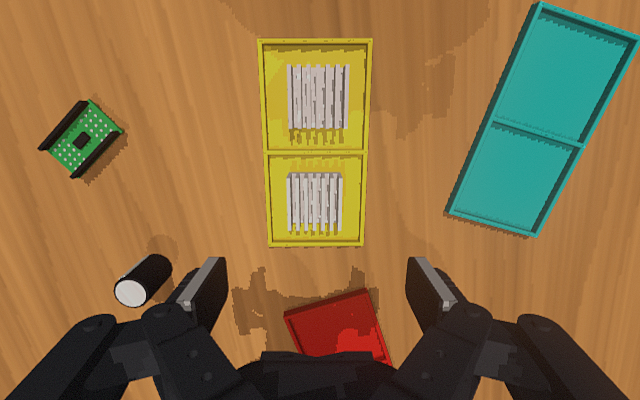

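Both heatsinks sit flat in the yellow bays at (318,98) and (314,203). The capacitor's top is at (130,293) and the left board is at (82,139).

```bash
python3 - <<'E'
from h import *
import pickle
c=pickle.load(open("wrist.pkl","rb"))
m=ray(c,130,293,45);print(m,ray(c,82,139,8))
mv(((454.7+m[0])/2,(147.4+m[1])/2,120,82))
E
```

```text
[454.79076322 148.50356473  45.        ] [433.01378292 274.49160978   8.        ]
at [617.  195.3 122.3] yaw 82.0
move [ -69.4 -154.2    2. ] turn 0.0
```

Request:
{"name": "drive_tool", "arguments": {"targets": "-10 -22 0 0 -1; -26 -58 0 0 -1; -42 -94 0 0 -1; -56 -126 0 0 -1; -66 -147 0 0 -1; -69 -154 0 0 -1; -69 -154 0 0 -1; -69 -154 15 0 -1; -69 -154 40 0 -1; -69 -154 70 0 -1; -69 -154 92 0 -1; -69 -154 104 0 -1; -69 -154 108 0 -1; -69 -154 108 0 -1; -69 -154 108 0 1; -69 -154 108 0 1; -69 -154 108 0 1; -69 -154 108 0 1; -69 -154 108 0 1; -69 -154 108 0 1"}}

```text
time: 25.0
ee_pos: [454.8, 148.3, 13.9]
tcp_rot: [0.0, 0.755, 0.656, 0.0]
wrist_force: [-0.1, -0.3, 5.1]
width: 0.338
grip_force: 49.2
```

```bash
python3 - <<'E'
from h import *
a=np.array([566.5,78.7]);b=np.array([597.6,-86.9]);d=np.array([682.9,-71.2])
m=(a+d)/2;u=(a-b)/np.linalg.norm(a-b);m=(m+[626.7,3.2])/2;print(m,np.degrees(np.arctan2(u[1],u[0])),m+42*u)
mv((*(m+42*u),100,82))
E
```

```text
[625.7     3.475] 100.63636628359644 [617.94784186  44.7533726 ]
at [454.8 148.3  13.9] yaw 82.0
move [-79.9 176.  -86. ] turn 0.0
```

Request:
{"name": "drive_tool", "arguments": {"targets": "0 0 -10 0 1; 0 0 -30 0 1; 0 0 -58 0 1; -3 6 -78 0 1; -11 24 -86 0 1; -24 52 -86 0 1; -38 84 -86 0 1; -52 115 -86 0 1; -65 143 -86 0 1; -74 164 -86 0 1; -80 176 -86 0 1; -80 176 -86 0 1; -80 176 -70 0 1; -80 176 -50 0 1; -80 176 -30 0 1; -80 176 -16 0 1; -80 176 -9 0 1; -80 176 -5 0 1; -80 176 -5 0 1; -80 176 -5 0 1"}}

```text
time: 27.5
ee_pos: [618.2, 44.5, 18.9]
tcp_rot: [0.0, 0.755, 0.656, 0.0]
wrist_force: [-0.5, 0.3, -1.1]
width: 0.337
grip_force: 49.3
```

Request:
{"name": "drive_tool", "arguments": {"targets": "0 0 1.7 0 1; 0 0 1.7 0 1; 0 0 1.7 0 -0.2; 0 0 1.7 0 -0.2; 0 0 1.7 0 -0.2; 0 0 -8 0 -0.3; 0 0 -30 0 -0.6; 0 0 -60 0 -1; 0 0 -90 0 -1; 0 0 -110 0 -1; 0 0 -110 0 -1"}}

```text
time: 28.88
ee_pos: [619.2, 44.5, 130.7]
tcp_rot: [0.002, 0.755, 0.656, 0.002]
wrist_force: [-0.5, 0.1, -0.1]
width: 0.998
grip_force: 0.0
```

```bash
python3 - <<'E'
from h import *
mv((433,273.5,127,35.3))
E
```

```text
at [619.2  44.5 130.7] yaw 82.0
move [ 201.  -216.2    2.7] turn 46.7
```

Request:
{"name": "drive_tool", "arguments": {"targets": "10 -11 0 5 -1; 32 -34 0 12 -1; 58 -62 0 20 -1; 84 -90 0 28 -1; 110 -118 0 36 -1; 136 -146 0 44 -1; 162 -174 0 46.5 -1; 184 -198 0 46.5 -1; 197 -212 0 46.5 -1; 201 -216 0 46.5 -1; 201 -216 0 46.5 -1; 201 -216 0 46.5 -1"}}

```text
time: 30.38
ee_pos: [432.6, 273.1, 128.3]
tcp_rot: [0.0, 0.953, 0.304, 0.0]
wrist_force: [0.2, 0.6, -0.2]
width: 1.001
grip_force: 0.0
```

```bash
python3 - <<'E'
from h import *
c=look('w9');mv((433,273.5,5,35.3))
E
```

```text
at [432.6 273.1 128.3] yaw 35.4
move [  0.5  -0.2 123.3] turn 0.1
```

View pics/w9.png

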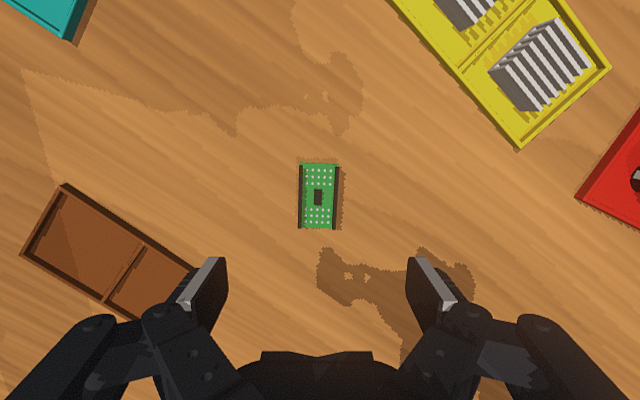

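The board's header corners are (299,163), (339,166), (337,229) and (298,228).

```bash
python3 - <<'E'
from h import *
import pickle
c=pickle.load(open("wrist.pkl","rb"))
w=np.array([ray(c,u,v,16.5)[:2] for u,v in [(299,163),(339,166),(337,229),(298,228)]]);e=np.roll(w,-1,0)-w
m=w.mean(0);print(m,np.linalg.norm(e,axis=1).round(1),np.degrees(np.arctan2(e[:,1],e[:,0])).round(1))
mv((*m,4.7,35))
E
```

```text
[433.99268831 274.0403434 ] [33.5 56.6 34.7 58.2] [ -58.9 -145.1  123.8   33.6]
at [432.6 273.1 128.3] yaw 35.4
move [ 1.600e+00 -1.000e-01  1.236e+02] turn 0.4
```

Request:
{"name": "drive_tool", "arguments": {"targets": "2 0 30 1 -1; 2 0 60 1 -1; 2 0 88 1 -1; 2 0 107 1 -1; 2 0 118 1 -1; 2 0 123.5 1 -1; 2 0 123.5 1 -1; 2 0 123.5 1 1; 2 0 123.5 1 1; 2 0 123.5 1 1; 2 0 123.5 1 1; 2 0 123.5 1 1; 2 0 123.5 1 1", "grip_force": 40}}

```text
time: 32.05
ee_pos: [433.6, 274.9, 5.4]
tcp_rot: [-0.0, 0.955, 0.297, 0.0]
wrist_force: [-0.3, -0.2, 6.1]
width: 0.385
grip_force: 39.7
```

```bash
python3 - <<'E'
from h import *
mv((520,40,110,20),(609.0,-180.6,110,3.8))
E
```

```text
at [433.6 274.9   5.4] yaw 34.5
move [ -61.9  242.5 -104.6] turn 14.5
move [-113.6  474.7 -104.6] turn 30.7
```

Request:
{"name": "drive_tool", "arguments": {"targets": "0 0 -10 0 1; 0 0 -32 0 1; 0 2 -62 0 1; -3 14 -88 1 1; -9 36 -102 3 1; -17 70 -105 6 1; -26 108 -105 9 1; -36 150 -105 12 1; -46 192 -105 15 1; -56 234 -105 18 1; -66 276 -105 21 1; -76 318 -105 24 1; -86 360 -105 27 1; -96 401 -105 30 1; -104 435 -105 30.7 1; -110 459 -105 30.7 1; -113 471 -105 30.7 1; -113.6 475 -105 30.7 1; -113.6 475 -105 30.7 1; -113.6 475 -105 30.7 1"}}

```text
time: 34.55
ee_pos: [608.4, -179.8, 109.8]
tcp_rot: [-0.0, 0.999, 0.034, -0.0]
wrist_force: [0.3, 0.3, -0.4]
width: 0.384
grip_force: 40.0
```

```bash
python3 - <<'E'
from h import *
mv((609.0,-180.6,9,3.8))
E
```

```text
at [ 608.4 -179.8  109.8] yaw 3.9
move [  0.6   0.9 100.8] turn 0.1
```

Request:
{"name": "drive_tool", "arguments": {"targets": "0 1 18 0 1; 0 1 40 0 1; 0 1 62 0 1; 0 1 80 0 1; 0 1 91 0 1; 0 1 96 0 1; 0 1 98 0 1; 0 1 98 0 1; 0 1 98 0 1"}}

```text
time: 35.67
ee_pos: [609.4, -182.2, 12.5]
tcp_rot: [0.0, 0.999, 0.033, 0.001]
wrist_force: [-0.9, 0.0, -1.1]
width: 0.384
grip_force: 40.0
```

Request:
{"name": "drive_tool", "arguments": {"targets": "0 0 2 0 1; 0 0 3.7 0 1; 0 0 3.7 0 1; 0 0 3.7 0 0.05; 0 0 3.7 0 0.05; 0 0 3.7 0 0.05; 0 0 -3 0 0.05; 0 0 -15 0 0.05; 0 0 -40 0 -0.5; 0 0 -75 0 -1; -50 0 -110 0 -1; -100 0 -140 0 -1; -130 0 -150 0 -1; -130 0 -150 0 -1; -130 0 -150 0 -1"}}

```text
time: 37.55
ee_pos: [480.4, -191.2, 162.5]
tcp_rot: [0.001, 0.999, 0.033, 0.001]
wrist_force: [0.3, 0.1, 0.0]
width: 0.999
grip_force: 0.0
```

```bash
python3 - <<'E'
from h import *
c=look('w10');t=camera("top")
a=cv2.resize(t["frame"][140:215,180:500],(800,188),interpolation=cv2.INTER_CUBIC)
b=cv2.resize(c["frame"],(608,380));b=cv2.copyMakeBorder(b,0,0,0,192,0)
save('fin',np.vstack([a,b]));print(np.abs(sense()["qd"]).max())
E
```

```text
0.009544237933340971
```

View pics/fin.png

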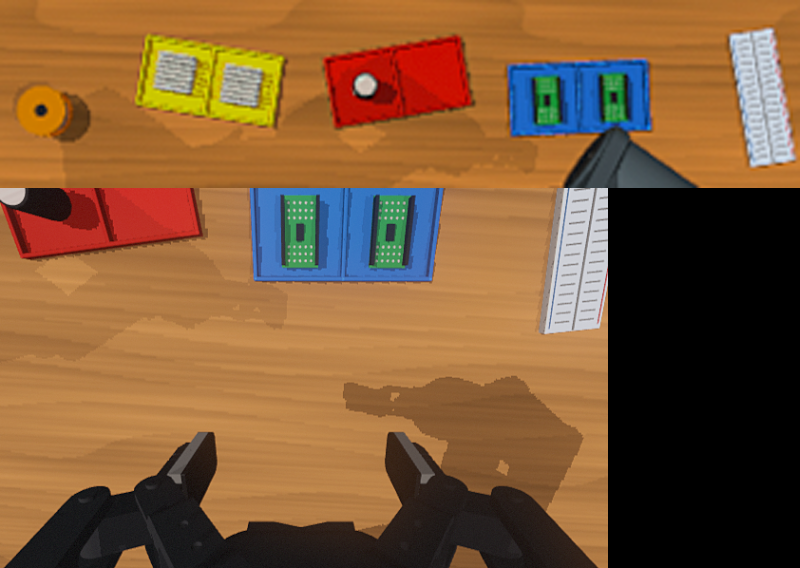

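All five parts are upright in their bays: heatsinks at (175,73) and (242,86), capacitor at (366,85), boards at (547,99) and (613,97). The spool and breadboard haven't moved.

```bash
python3 -c "
from plant import *
print(hand_in())"
```

```text
the job is handed in; nothing more can be done
None
```

I sorted all five parts and handed the job in at about 38 s: one board in each blue bay, one heatsink in each yellow bay, and the capacitor in the red tray. The last pictures show every part upright and the spool and breadboard in place; the hand-in gave no verdict.

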